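# Put the microscope lenses away by colour

### The job

Clear up the microscope's lenses: set each of the four lenses with a coloured collar down in the round rest of the same colour, upright with its glass up and flat on the rest's floor inside the rim, and let go. They are glass, so do not drop them or knock them over. Leave the white-collared adapter and the red-lidded flux jar where they stand.

Things in the scene. Friction and masses are not known exactly. Their poses are not given: they have to be found in the camera images.
- yellow_lens: microscope lens, loose: upright black cylinder 56 mm in diameter and 36 mm tall, with a yellow collar around its upper 14 mm that shows from above as a yellow ring around a dark blue glass disc; about 70 to 200 g. Origin: centre of its underside; z up along its axis, the glass on top. Starts upright on the bench.
- red_lens: microscope lens, loose: upright black cylinder 52 mm in diameter and 44 mm tall, with a red collar around its upper 14 mm that shows from above as a red ring around a dark blue glass disc; about 70 to 200 g. Origin: centre of its underside; z up along its axis, the glass on top. Starts upright on the bench.
- blue_lens: microscope lens, loose: upright black cylinder 48 mm in diameter and 40 mm tall, with a blue collar around its upper 14 mm that shows from above as a blue ring around a dark blue glass disc; about 70 to 200 g. Origin: centre of its underside; z up along its axis, the glass on top. Starts upright on the bench.
- green_lens: microscope lens, loose: upright black cylinder 44 mm in diameter and 48 mm tall, with a green collar around its upper 14 mm that shows from above as a green ring around a dark blue glass disc; about 70 to 200 g. Origin: centre of its underside; z up along its axis, the glass on top. Starts upright on the bench.
- yellow_rest: yellow lens rest, fixed to the bench: shallow round yellow cup, 88 mm outside diameter, 10 mm tall, with a flat black rubber floor 74 mm across, 4 mm above the bench. Origin: centre of its underside, on the bench (z = 0).
- red_rest: red lens rest, fixed to the bench: shallow round red cup, 88 mm outside diameter, 10 mm tall, with a flat black rubber floor 74 mm across, 4 mm above the bench. Origin: centre of its underside, on the bench (z = 0).
- blue_rest: blue lens rest, fixed to the bench: shallow round blue cup, 88 mm outside diameter, 10 mm tall, with a flat black rubber floor 74 mm across, 4 mm above the bench. Origin: centre of its underside, on the bench (z = 0).
- green_rest: green lens rest, fixed to the bench: shallow round green cup, 88 mm outside diameter, 10 mm tall, with a flat black rubber floor 74 mm across, 4 mm above the bench. Origin: centre of its underside, on the bench (z = 0).
- plain_adapter: look-alike to be left alone, loose: an upright adapter like the lenses, 50 mm in diameter and 40 mm tall, but with a white collar; no rest belongs to it. Origin: centre of its underside, z up.
- flux_jar: jar to be left alone, loose: upright amber glass jar with a plain closed red lid (no glass disc on top), 50 mm in diameter and 44 mm tall. Origin: centre of its underside, z up. (Unlisted, fixed, among the things: a circuit board and a screw tray, each under 90 mm long and 20 mm tall. All these stand 100 mm or more apart, centre to centre; taller equipment only beyond x = 0.75 and at the sides.)
Things that resemble listed ones, but are neither listed nor needed, are in the scene too. What is shaped like the red_lens but turquoise is not meant.

How it is judged:
At the end, for the whole second after the job is handed in: Each coloured lens stands in the rest of its colour: within 16 mm of its centre, underside 1 to 7 mm above the bench, upright within 0.08 rad, at rest and let go; adapter and flux jar upright (0.1 rad) and within 20 mm of where they started (horizontal distance between yellow_lens and yellow_rest below 0.016 m and z of yellow_lens in the frame of yellow_rest between 0.001 and 0.007 m and angle between each of yellow_lens, red_lens, blue_lens, green_lens's own z axis and vertical below 0.08 rad and linear speed of each of yellow_lens, red_lens, blue_lens, green_lens below 0.02 m/s and angular speed of each of yellow_lens, red_lens, blue_lens, green_lens below 0.2 rad/s and horizontal distance between red_lens and red_rest below 0.016 m and z of red_lens in the frame of red_rest between 0.001 and 0.007 m and horizontal distance between blue_lens and blue_rest below 0.016 m and z of blue_lens in the frame of blue_rest between 0.001 and 0.007 m and horizontal distance between green_lens and green_rest below 0.016 m and z of green_lens in the frame of green_rest between 0.001 and 0.007 m and distance of each of plain_adapter, flux_jar from where it was at the start of the episode below 0.02 m and angle between each of plain_adapter, flux_jar's own z axis and vertical below 0.1 rad); the robot touches nothing.
It fails at once if a lens is dropped: out of the fingers with its underside more than 35 mm above the bench ((height (world z) of yellow_lens above 0.035 m and contact force between the fingers and yellow_lens below 0.05 N) or (height (world z) of red_lens above 0.035 m and contact force between the fingers and red_lens below 0.05 N) or (height (world z) of blue_lens above 0.035 m and contact force between the fingers and blue_lens below 0.05 N) or (height (world z) of green_lens above 0.035 m and contact force between the fingers and green_lens below 0.05 N)).
It fails at once if a lens is knocked over (tilted more than 1 rad) (angle between any of yellow_lens, red_lens, blue_lens, green_lens's own z axis and vertical above 1 rad).
It fails at once if the white-collared adapter or the flux jar is moved more than 20 mm (distance of any of plain_adapter, flux_jar from where it was at the start of the episode above 0.02 m).
It also fails if it takes over 120 s, if anything falls off the work surface, if the arm or the gripper's body presses on something with over 40 N, if the wrist force passes 120 N, or if a joint passes its speed limit or range.

### The arm

A 6-joint arm with a two-finger parallel gripper is mounted at the origin on the work surface. World frame = base frame: x ahead of the robot, y to its left, z up, the work surface at z = 0. Lengths are in m, angles in rad, forces in N, time in s.
With the tool pointing down it reaches from about 0.25 to 0.775 m from the base axis. Payload 4 kg.
Tool frame: the origin (TCP) lies midway between the tips of the shut fingers; the grasp point (between the pads) lies 19 mm behind it (r.grip_point_offset is the distance from the TCP to the grasp point, in m); z points along the fingers, y is the line along which they close (so a half turn about z gives the same grasp; the last joint's range is limited). The gripper opens to 85 mm and grips with 20 to 120 N. Pads are 22 mm wide; open, the fingers measure 114 mm over their backs; the gripper's body (76 mm by 85 mm) begins 54 mm behind the grasp point. The pads swing forward as they close: fully open they stand 13 mm farther back than shut.
Start: joints at [1.143, 0.087, 1.371, -0, 1.684, -0.103], TCP at [0.176, 0.521, 0.231] pointing down, gripper open.
Joint ranges: [-3.1, 3.1], [-0.76, 2.03], [0.27, 2.55], [-1.08, 4.22], [0.17, 2.65], [-2.57, 2.57]. Speed limits (rad/s): [2.79, 2.79, 3.14, 3.14, 3.14, 3.14].

### API

Orientations are given as a 3x3 rotation matrix whose columns are the frame's x, y, z axes.
In Python, from cell import r gives the robot as it stands.
- The arm moves only by the tool carry_out, never from a script. Its arguments are lists of equal length, an entry for each row: "travel": the shift along the world's x, y, z in m, a list of three; "turn": the turn, a rotation vector about the world's x, y, z in degrees, a list of three; "fingers": the closure, from -1 (fully open) to 1 (shut). A call has 1 to 5 rows; each row is the pose to reach, as a shift and turn from the pose commanded when the call began; what a row does not reach only later rows make up. A row lasts 1/10 s, in which the tool goes at most 50 mm and 8.59 degrees, less where a joint would pass 70% of its speed; a pose out of reach is approached as far as the arm can. A call with a gripper value outside its range is refused whole. The fingers move at their own pace and stop on an object; the grip force is fixed at half the most. Time passes only in rows, so rows that repeat a pose let the fingers close. It gives the time, the measured TCP pose, the force, the opening and the grip force at its end, in the units of the state.
- r.state(): the state, without advancing time (a new reading comes with each control period).
- r.read_camera(name): name is "scene" or "side" or "wrist"; returns a dict with "color" (420x560x3 uint8, red, green, blue), "depth" (420x560 float32, m along the optical axis (not along the pixel's ray), 0 where there is no reading), "K" (3x3 intrinsics, pixels), "extrinsics" (4x4, takes a point from camera to world coordinates). Camera axes: x right, y down, z forward; pixel columns grow to the right and rows downward; lengths in m; the calibration is good to about 2 mm. A picture is of the moment at which its call begins.
- r.job_done(): hands the job in; it is judged then, once.
The state is a dict: "t": time; "q": joint angles; "joint_velocities": joint speeds; "tau": joint torques, N m; "eef_pos": TCP position; "ee_rot": TCP orientation; "force": force on the tool from outside, world axes, zero at the start; "ft_torque": the same for the moment, N m; "finger_gap": finger opening in m; "finger_force": force on a finger pad.
Only numpy, scipy, OpenCV 4.12 (cv2) and the standard library are available. Lean on these libraries where they do the work, as an engineer would, in place of code of your own. Each camera call takes 0.05 s, during which the arm holds its last target. There are 200 camera calls.

## Working session

There is one attempt and no reset: what is moved stays moved. The work goes in short steps, Python scripts to look and compute and a tool call to move; the robot and the scene stay as the last step left them, time stands still between calls to the robot, and variables do not carry over. Pictures are saved under pics/ and viewed, at most 14 in all, crops included, and the job is handed in when it is done.

Besides the shell and the picture viewer there is one more tool, called after "Emit:" by a JSON object that holds its "name" and its "arguments". carry_out: Moves the arm, as the interface text tells. Its arguments: {"type":"object","properties":{"travel":{"type":"array"},"turn":{"type":"array"},"fingers":{"type":"array"}},"required":["travel","turn","fingers"]}

```bash
mkdir -p pics
cat > h.py <<'E'
from cell import r
import numpy as np, cv2
def snap(n,f):
    c=r.read_camera(n); np.savez('/tmp/'+f+'.npz',**c)
    cv2.imwrite('pics/'+f+'.png',cv2.cvtColor(c['color'],cv2.COLOR_RGB2BGR)); return c
def world(c,u,v,z=None):
    K,T=c['K'],c['extrinsics']; d=T[:3,:3]@np.linalg.inv(K)@[u,v,1]; o=T[:3,3]
    if z is None: return o+d*c['depth'][int(v),int(u)]
    return o+d*(z-o[2])/d[2]
E
python3 - <<'E'
from h import *
c=snap('scene','s1'); print(c['extrinsics']); 
c=snap('side','d1'); print(c['extrinsics'])
s=r.state();print(s['t'],s['eef_pos'],s['ee_rot'],s['finger_gap'])
E
```

```text
[[ 0.11473389  0.79955172 -0.58953641  1.20771852]
 [ 0.99334459 -0.08628763  0.07629531 -0.08628782]
 [ 0.01013235 -0.59436646 -0.80413049  0.89607936]
 [ 0.          0.          0.          1.        ]]
[[ 0.99597157 -0.06359528  0.06321609  0.50042784]
 [-0.08963991 -0.7242628   0.6836725  -0.8444321 ]
 [ 0.00230672 -0.68658506 -0.72704583  0.94232381]
 [ 0.          0.          0.          1.        ]]
0.1 [0.17533826 0.52082762 0.23023046] [[-9.47711593e-01  3.19127014e-01 -8.27429986e-04]
 [ 3.19128026e-01  9.47709822e-01 -1.84272149e-03]
 [ 1.96101318e-04 -2.01042462e-03 -9.99997960e-01]] 0.08543515215934412
```

View pics/s1.png

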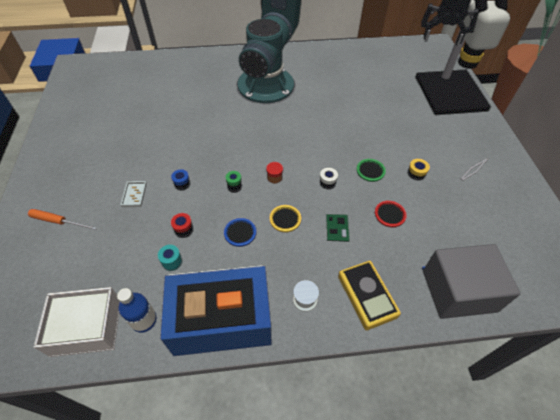

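View pics/d1.png

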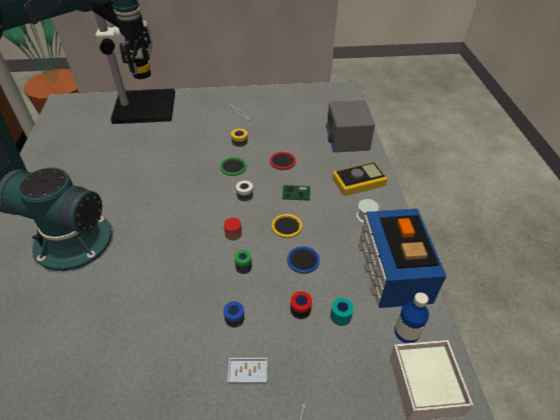

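Scene view: the two red-topped candidates are the red lens at (181,223), a ring with a dark glass disc, and the flux jar at (275,172), which has a plain lid. The turquoise decoy is at (169,257) and the white adapter at (329,176). The yellow lens is at (419,167), blue at (180,178) and green at (234,179). The rests are yellow (286,218), red (390,213), blue (240,232) and green (371,170). I'll measure them all in both cameras and check the red one in a crop.

```bash
cat > m.py <<'E'
from h import *
P={'yl':(.036,(419,167),(239,134)),'rl':(.044,(181,221),(301,299)),'bl':(.040,(180,176),(234,309)),'gl':(.048,(234,177),(243,257)),
'yr':(.010,(286,218),(287,225)),'rr':(.010,(390,213),(283,160)),'br':(.010,(240,232),(303,259)),'gr':(.010,(371,170),(233,166)),
'ad':(.040,(329,175),(244,187)),'fj':(.044,(275,170),(232,225))}
for k,(z,*uv) in P.items():
    for n,(u,v) in zip(('s1','d1'),uv):
        c=np.load('/tmp/%s.npz'%n); 
        w=24;a=c['color'][v-w:v+w,u-w:u+w]
        # points whose depth height is near the top, near guess
        vv,uu=np.mgrid[v-w:v+w,u-w:u+w]; d=c['depth'][v-w:v+w,u-w:u+w]
        R=c['extrinsics'];p=np.stack([(uu-c['K'][0,2])/c['K'][0,0]*d,(vv-c['K'][1,2])/c['K'][1,1]*d,d],-1)@R[:3,:3].T+R[:3,3]
        hsv=cv2.cvtColor(a,cv2.COLOR_RGB2HSV); 
        m=(hsv[...,1]>120)&(hsv[...,2]>60) if k!='ad' else hsv[...,2]>190
        g=world(c,u,v,z); m&=(np.hypot(*(p[...,:2]-g[:2]).transpose(2,0,1))<.055)&(abs(p[...,2]-z)<(.005))
        q=p[m][:,:2].astype(np.float32); 
        (x,y),rad=cv2.minEnclosingCircle(q); print(k,n,m.sum(),np.round([x,y,rad,p[m][:,2].mean()],4),np.round(cv2.fitEllipse(q)[0],4))
c=np.load('/tmp/s1.npz')['color'][150:280,140:300]
cv2.imwrite('pics/c1.png',cv2.resize(cv2.cvtColor(c,cv2.COLOR_RGB2BGR),None,fx=4.5,fy=4.5,interpolation=2))
E
python3 m.py
```

```text
yl s1 198 [0.4772 0.4153 0.0293 0.036 ] [0.4782 0.4158]
yl d1 109 [0.4741 0.4143 0.0314 0.0353] [0.4756 0.4153]
rl s1 254 [ 0.6064 -0.2769  0.0273  0.0441] [ 0.6077 -0.2759]
rl d1 313 [ 0.6059 -0.2761  0.0277  0.0435] [ 0.6057 -0.2772]
bl s1 178 [ 0.4453 -0.2861  0.0255  0.04  ] [ 0.447  -0.2858]
bl d1 228 [ 0.443  -0.2874  0.0253  0.0395] [ 0.4444 -0.2876]
gl s1 131 [ 0.4741 -0.1366  0.0235  0.0481] [ 0.4738 -0.1339]
gl d1 143 [ 0.4707 -0.1352  0.0226  0.0475] [ 0.4714 -0.1352]
yr s1 231 [0.6007 0.0007 0.0447 0.0089] [6.022e-01 6.000e-04]
yr d1 184 [ 6.004e-01 -4.000e-04  4.490e-02  8.400e-03] [ 5.996e-01 -3.000e-04]
rr s1 214 [0.6162 0.2927 0.0454 0.0088] [0.6182 0.2935]
rr d1 133 [0.6152 0.2925 0.0465 0.0085] [0.6158 0.2921]
br s1 239 [ 0.6332 -0.1266  0.0447  0.0089] [ 0.6337 -0.1255]
br d1 208 [ 0.6321 -0.1272  0.0445  0.0085] [ 0.6314 -0.1272]
gr s1 153 [0.4542 0.2793 0.0434 0.0085] [0.4537 0.2796]
gr d1 108 [0.4509 0.2772 0.0452 0.0088] [0.4507 0.2783]
ad s1 109 [0.4848 0.1415 0.0254 0.0404] [0.4847 0.1414]
ad d1 69 [0.4861 0.1421 0.0254 0.0394] [0.4848 0.1425]
fj s1 169 [ 0.4478 -0.0138  0.0257  0.0434] [ 0.4487 -0.0131]
fj d1 183 [ 0.4441 -0.014   0.026   0.043 ] [ 0.4457 -0.0147]
```

View pics/c1.png

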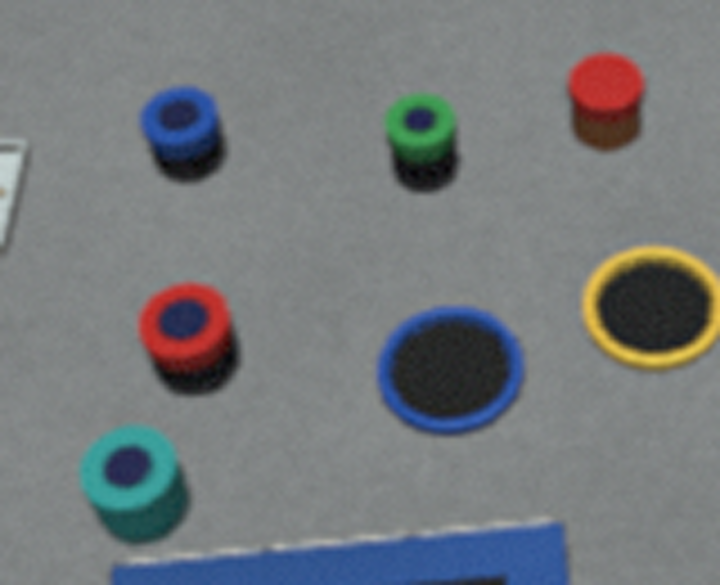

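Crop: the red lens at (185,330) has a glass disc; the red-lidded jar at (605,95) doesn't. The turquoise decoy is at (130,470). The two cameras agree to about 3 mm, so I'm moving. Yellow first, keeping the current tool orientation.

Emit:
{"name": "carry_out", "arguments": {"travel": [[0.045,-0.016,0],[0.09,-0.032,0],[0.135,-0.048,0],[0.18,-0.063,0],[0.22,-0.078,0]], "turn": [[0,0,0],[0,0,0],[0,0,0],[0,0,0],[0,0,0]], "fingers": [-1,-1,-1,-1,-1]}}

```text
t: 0.6
eef_pos: [0.3973, 0.4421, 0.2306]
ee_rot: [[-0.948, 0.32, -0.001], [0.32, 0.948, -0.001], [0.0, -0.001, -1.0]]
force: [0.5, 1.0, 0.5]
finger_gap: 0.0852
finger_force: 0.0
```

Emit:
{"name": "carry_out", "arguments": {"travel": [[0.04,-0.014,0],[0.07,-0.025,-0.02],[0.081,-0.028,-0.06],[0.081,-0.028,-0.1],[0.081,-0.028,-0.1]], "turn": [[0,0,0],[0,0,0],[0,0,0],[0,0,0],[0,0,0]], "fingers": [-1,-1,-1,-1,-1]}}

```text
t: 1.1
eef_pos: [0.473, 0.4118, 0.1224]
ee_rot: [[-0.947, 0.32, -0.014], [0.32, 0.947, -0.01], [0.01, -0.014, -1.0]]
force: [-0.3, -0.6, -1.2]
finger_gap: 0.0853
finger_force: 0.0
```

Emit:
{"name": "carry_out", "arguments": {"travel": [[0,0,0],[0,0,0],[0,0,0]], "turn": [[0,0,0],[0,0,0],[0,0,0]], "fingers": [-1,-1,-1]}}

```text
t: 1.4
eef_pos: [0.4776, 0.4166, 0.1351]
ee_rot: [[-0.948, 0.318, 0.005], [0.318, 0.948, 0.004], [-0.004, 0.005, -1.0]]
force: [-0.6, 0.6, 0.2]
finger_gap: 0.0853
finger_force: 0.0
```

```bash
cat > w.py <<'E'
from h import *
import sys
f=sys.argv[1]; z=float(sys.argv[2]); h=[int(x) for x in sys.argv[3].split(',')]
c=snap('wrist',f); a=cv2.cvtColor(c['color'],cv2.COLOR_RGB2HSV)
m=((a[...,0]>=h[0])&(a[...,0]<=h[1])|((h[0]==0)&(a[...,0]>172)))&(a[...,1]>110)&(a[...,2]>50)
d=c['depth'];vv,uu=np.mgrid[:420,:560];K,R=c['K'],c['extrinsics']
p=np.stack([(uu-K[0,2])/K[0,0]*d,(vv-K[1,2])/K[1,1]*d,d],-1)@R[:3,:3].T+R[:3,3]
m&=(abs(p[...,2]-z)<.005)&(d>0)
n,l,s,_=cv2.connectedComponentsWithStats(m.astype(np.uint8)); 
for k in range(1,n):
    if s[k][4]>300:
        q=p[l==k][:,:2].astype(np.float32); print(s[k], np.round(cv2.minEnclosingCircle(q)[0],4),round(cv2.minEnclosingCircle(q)[1],4))
s=r.state(); print(s['t'],np.round(s['eef_pos'],4),s['finger_gap'])
E
python3 w.py w1 .036 18,35
```

```text
[ 244  169   77   74 3041] [0.4771 0.4168] 0.0287
1.45 [0.4774 0.4165 0.1347] 0.0855257093729413
```

View pics/w1.png

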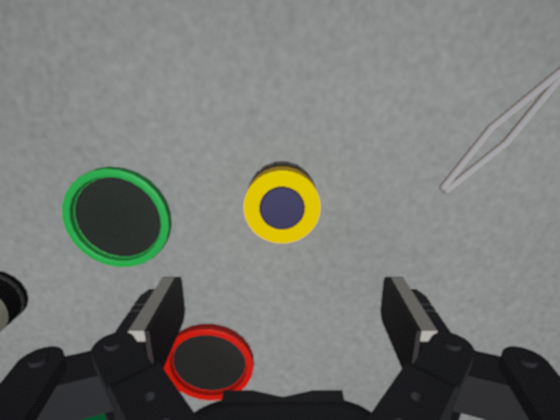

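Wrist view: the yellow lens is at (282,205), central between the fingers. I'll descend gently.

Emit:
{"name": "carry_out", "arguments": {"travel": [[0,0.001,-0.03],[0,0.001,-0.06],[0,0.001,-0.085],[0,0.001,-0.105],[0,0.001,-0.115]], "turn": [[0,0,0],[0,0,0],[0,0,0],[0,0,0],[0,0,0]], "fingers": [-1,-1,-1,-1,-1]}}

```text
t: 1.95
eef_pos: [0.4759, 0.4162, 0.0155]
ee_rot: [[-0.948, 0.319, -0.001], [0.319, 0.948, -0.001], [0.001, -0.001, -1.0]]
force: [0.7, 0.2, 0.2]
finger_gap: 0.0853
finger_force: 0.0
```

Emit:
{"name": "carry_out", "arguments": {"travel": [[0,0,0],[0,0,0],[0,0,0],[0,0,0]], "turn": [[0,0,0],[0,0,0],[0,0,0],[0,0,0]], "fingers": [-1,-1,-1,-1]}}

```text
t: 2.35
eef_pos: [0.4774, 0.4169, 0.0181]
ee_rot: [[-0.948, 0.319, 0.003], [0.319, 0.948, 0.002], [-0.002, 0.003, -1.0]]
force: [-0.4, -0.4, 0.6]
finger_gap: 0.0855
finger_force: 0.0
```

Emit:
{"name": "carry_out", "arguments": {"travel": [[0,0,-0.005],[0,0,-0.008],[0,0,-0.008],[0,0,-0.008],[0,0,-0.008]], "turn": [[0,0,0],[0,0,0],[0,0,0],[0,0,0],[0,0,0]], "fingers": [-1,-0.8,0,1,1]}}

```text
t: 2.85
eef_pos: [0.4765, 0.4163, 0.0083]
ee_rot: [[-0.948, 0.319, 0.0], [0.319, 0.948, 0.0], [-0.0, 0.0, -1.0]]
force: [1.1, 0.0, 5.3]
finger_gap: 0.0548
finger_force: 64.1
```

Emit:
{"name": "carry_out", "arguments": {"travel": [[0,0,0],[0,0,0],[0,0,0],[0,0,0],[0,0,0]], "turn": [[0,0,0],[0,0,0],[0,0,0],[0,0,0],[0,0,0]], "fingers": [1,1,1,1,1]}}

```text
t: 3.35
eef_pos: [0.4765, 0.4162, 0.0083]
ee_rot: [[-0.948, 0.319, 0.0], [0.319, 0.948, 0.0], [-0.0, 0.0, -1.0]]
force: [-0.2, 0.4, -0.3]
finger_gap: 0.0543
finger_force: 63.9
```

Emit:
{"name": "carry_out", "arguments": {"travel": [[0,0,0.01],[0,0,0.035],[0,0,0.07],[0,0,0.09],[0,0,0.1]], "turn": [[0,0,0],[0,0,0],[0,0,0],[0,0,0],[0,0,0]], "fingers": [1,1,1,1,1]}}

```text
t: 3.85
eef_pos: [0.4775, 0.417, 0.1119]
ee_rot: [[-0.948, 0.319, 0.004], [0.319, 0.948, 0.003], [-0.003, 0.004, -1.0]]
force: [0.9, 0.0, -1.6]
finger_gap: 0.0543
finger_force: 63.7
```

Emit:
{"name": "carry_out", "arguments": {"travel": [[0.004,-0.015,0],[0.014,-0.045,0],[0.026,-0.085,0],[0.038,-0.125,0],[0.05,-0.165,0]], "turn": [[0,0,0],[0,0,0],[0,0,0],[0,0,0],[0,0,0]], "fingers": [1,1,1,1,1]}}

```text
t: 4.35
eef_pos: [0.5254, 0.2482, 0.1059]
ee_rot: [[-0.948, 0.319, -0.004], [0.319, 0.948, -0.002], [0.003, -0.003, -1.0]]
force: [0.8, -0.3, -1.4]
finger_gap: 0.0544
finger_force: 63.8
```

Emit:
{"name": "carry_out", "arguments": {"travel": [[0.012,-0.04,0],[0.024,-0.08,0],[0.036,-0.12,0],[0.048,-0.16,0],[0.058,-0.195,0]], "turn": [[0,0,0],[0,0,0],[0,0,0],[0,0,0],[0,0,0]], "fingers": [1,1,1,1,1]}}

```text
t: 4.85
eef_pos: [0.5831, 0.0529, 0.106]
ee_rot: [[-0.947, 0.32, -0.004], [0.321, 0.947, -0.001], [0.004, -0.002, -1.0]]
force: [1.1, 0.6, -1.0]
finger_gap: 0.0545
finger_force: 63.8
```

Emit:
{"name": "carry_out", "arguments": {"travel": [[0.008,-0.03,0],[0.014,-0.05,0],[0.016,-0.056,0],[0.016,-0.056,0],[0.016,-0.056,0]], "turn": [[0,0,0],[0,0,0],[0,0,0],[0,0,0],[0,0,0]], "fingers": [1,1,1,1,1]}}

```text
t: 5.35
eef_pos: [0.5996, 0.001, 0.1073]
ee_rot: [[-0.948, 0.319, -0.002], [0.319, 0.948, 0.001], [0.002, 0.0, -1.0]]
force: [-0.1, -0.5, -2.0]
finger_gap: 0.0545
finger_force: 63.8
```

Emit:
{"name": "carry_out", "arguments": {"travel": [[0.001,-0.001,-0.03],[0.001,-0.001,-0.06],[0.001,-0.001,-0.08],[0.001,-0.001,-0.088],[0.001,-0.001,-0.088]], "turn": [[0,0,0],[0,0,0],[0,0,0],[0,0,0],[0,0,0]], "fingers": [1,1,1,1,1]}}

```text
t: 5.85
eef_pos: [0.6002, 0.0005, 0.0188]
ee_rot: [[-0.948, 0.318, -0.003], [0.318, 0.948, 0.001], [0.003, -0.001, -1.0]]
force: [-0.2, -1.0, -1.1]
finger_gap: 0.0546
finger_force: 63.8
```

Emit:
{"name": "carry_out", "arguments": {"travel": [[0,0,-0.002],[0,0,-0.004],[0,0,-0.006],[0,0,-0.006],[0,0,-0.006]], "turn": [[0,0,0],[0,0,0],[0,0,0],[0,0,0],[0,0,0]], "fingers": [1,1,1,1,1]}}

```text
t: 6.35
eef_pos: [0.6017, -0.0009, 0.0147]
ee_rot: [[-0.948, 0.319, 0.001], [0.319, 0.948, -0.0], [-0.001, 0.0, -1.0]]
force: [-0.9, -0.9, -1.6]
finger_gap: 0.0543
finger_force: 63.8
```

Emit:
{"name": "carry_out", "arguments": {"travel": [[0,0,-0.001],[0,0,-0.002],[0,0,-0.002],[0,0,-0.002]], "turn": [[0,0,0],[0,0,0],[0,0,0],[0,0,0]], "fingers": [1,1,1,1]}}

```text
t: 6.75
eef_pos: [0.6015, -0.0008, 0.0123]
ee_rot: [[-0.948, 0.319, -0.0], [0.319, 0.948, 0.0], [0.0, 0.0, -1.0]]
force: [-0.5, -0.5, -1.5]
finger_gap: 0.0542
finger_force: 63.9
```

Emit:
{"name": "carry_out", "arguments": {"travel": [[0,0,-0.001],[0,0,-0.001],[0,0,-0.001],[0,0,-0.001],[0,0,-0.001]], "turn": [[0,0,0],[0,0,0],[0,0,0],[0,0,0],[0,0,0]], "fingers": [1,1,0.5,-0.4,-1]}}

```text
t: 7.25
eef_pos: [0.6018, -0.0008, 0.0111]
ee_rot: [[-0.948, 0.319, 0.001], [0.319, 0.948, 0.0], [-0.001, 0.0, -1.0]]
force: [0.2, -0.3, -0.9]
finger_gap: 0.0727
finger_force: 0.0
```

Emit:
{"name": "carry_out", "arguments": {"travel": [[0,0,0],[0,0,0],[0,0,0],[0,0,0]], "turn": [[0,0,0],[0,0,0],[0,0,0],[0,0,0]], "fingers": [-1,-1,-1,-1]}}

```text
t: 7.65
eef_pos: [0.6015, -0.0008, 0.0112]
ee_rot: [[-0.948, 0.319, -0.0], [0.319, 0.948, 0.0], [0.0, 0.0, -1.0]]
force: [-0.0, -0.2, 0.0]
finger_gap: 0.0851
finger_force: 0.0
```

Emit:
{"name": "carry_out", "arguments": {"travel": [[0,0,0.01],[0,0,0.04],[0,0,0.08],[0,0,0.11],[0,0,0.12]], "turn": [[0,0,0],[0,0,0],[0,0,0],[0,0,0],[0,0,0]], "fingers": [-1,-1,-1,-1,-1]}}

```text
t: 8.15
eef_pos: [0.604, -0.001, 0.1371]
ee_rot: [[-0.948, 0.319, 0.009], [0.319, 0.948, -0.001], [-0.009, 0.002, -1.0]]
force: [-0.4, -0.0, 0.5]
finger_gap: 0.0854
finger_force: 0.0
```

```bash
python3 w.py w2 .040 18,35;python3 w.py w2b .010 18,35
```

```text
[ 243  167   78   75 3119] [ 0.6026 -0.0009] 0.0288
8.2 [ 0.6039 -0.0009  0.1367] 0.08485584450404207
[ 229  137  108  101 2233] [6.009e-01 6.000e-04] 0.0437
[455 293  94  45 788] [0.7788 0.1529] 0.0423
8.25 [ 0.6028 -0.0008  0.134 ] 0.08512253440496896
```

View pics/w2.png

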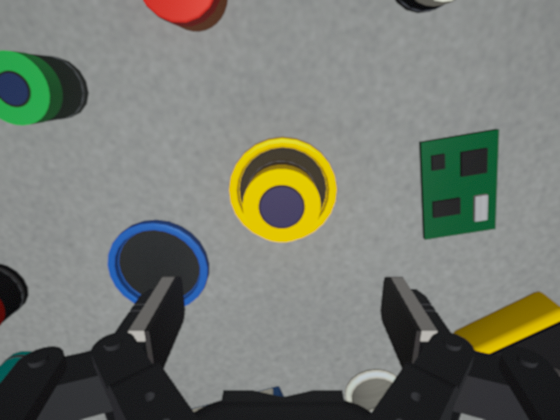

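Wrist view: the yellow lens (282,205) sits in the yellow rest (283,190), within 2 mm of its centre. Green next.

Emit:
{"name": "carry_out", "arguments": {"travel": [[-0.025,-0.025,0],[-0.058,-0.06,0],[-0.09,-0.095,0],[-0.118,-0.123,0],[-0.129,-0.135,0]], "turn": [[0,0,0],[0,0,0],[0,0,0],[0,0,0],[0,0,0]], "fingers": [-1,-1,-1,-1,-1]}}

```text
t: 8.75
eef_pos: [0.4688, -0.137, 0.1284]
ee_rot: [[-0.947, 0.322, -0.006], [0.322, 0.947, 0.001], [0.006, -0.001, -1.0]]
force: [0.2, 0.1, -0.3]
finger_gap: 0.0856
finger_force: 0.0
```

Emit:
{"name": "carry_out", "arguments": {"travel": [[0,0,0],[0,0,0],[0,0,0]], "turn": [[0,0,0],[0,0,0],[0,0,0]], "fingers": [-1,-1,-1]}}

```text
t: 9.05
eef_pos: [0.4727, -0.1349, 0.1303]
ee_rot: [[-0.948, 0.318, -0.001], [0.318, 0.948, 0.001], [0.002, 0.001, -1.0]]
force: [-0.8, 0.0, 0.1]
finger_gap: 0.0854
finger_force: 0.0
```

```bash
python3 w.py w3 .048 40,85
```

```text
[ 252  183   63   62 2447] [ 0.4719 -0.1337] 0.0225
9.1 [ 0.4729 -0.1348  0.1306] 0.08538937652706641
```

Emit:
{"name": "carry_out", "arguments": {"travel": [[-0.001,0.001,-0.03],[-0.001,0.001,-0.06],[-0.001,0.001,-0.085],[-0.001,0.001,-0.103],[-0.001,0.001,-0.11]], "turn": [[0,0,0],[0,0,0],[0,0,0],[0,0,0],[0,0,0]], "fingers": [-1,-1,-1,-1,-1]}}

```text
t: 9.6
eef_pos: [0.4704, -0.1332, 0.0187]
ee_rot: [[-0.948, 0.318, -0.004], [0.318, 0.948, 0.002], [0.005, 0.001, -1.0]]
force: [-0.5, -0.3, 0.4]
finger_gap: 0.0854
finger_force: 0.0
```

Emit:
{"name": "carry_out", "arguments": {"travel": [[0,0,-0.003],[0,0,-0.006],[0,0,-0.006],[0,0,-0.006],[0,0,-0.006]], "turn": [[0,0,0],[0,0,0],[0,0,0],[0,0,0],[0,0,0]], "fingers": [-1,-0.8,0,1,1]}}

```text
t: 10.1
eef_pos: [0.4726, -0.1352, 0.0168]
ee_rot: [[-0.948, 0.319, 0.003], [0.319, 0.948, -0.001], [-0.003, -0.0, -1.0]]
force: [0.8, -0.6, 0.3]
finger_gap: 0.0425
finger_force: 60.8
```

Emit:
{"name": "carry_out", "arguments": {"travel": [[0,0,0],[0,0,0],[0,0,0],[0,0,0],[0,0,0]], "turn": [[0,0,0],[0,0,0],[0,0,0],[0,0,0],[0,0,0]], "fingers": [1,1,1,1,1]}}

```text
t: 10.6
eef_pos: [0.4726, -0.1352, 0.0166]
ee_rot: [[-0.948, 0.319, 0.003], [0.319, 0.948, -0.001], [-0.003, 0.0, -1.0]]
force: [0.4, -0.1, 6.6]
finger_gap: 0.0423
finger_force: 61.1
```

Emit:
{"name": "carry_out", "arguments": {"travel": [[0,0,0.01],[0,0,0.035],[0,0,0.07],[0,0,0.095],[0,0,0.105]], "turn": [[0,0,0],[0,0,0],[0,0,0],[0,0,0],[0,0,0]], "fingers": [1,1,1,1,1]}}

```text
t: 11.1
eef_pos: [0.4726, -0.1353, 0.1233]
ee_rot: [[-0.948, 0.319, 0.004], [0.319, 0.948, -0.002], [-0.005, -0.0, -1.0]]
force: [0.4, 0.2, -1.6]
finger_gap: 0.0425
finger_force: 60.9
```

Emit:
{"name": "carry_out", "arguments": {"travel": [[0,0.015,0],[-0.002,0.045,0],[-0.004,0.085,0],[-0.006,0.125,0],[-0.008,0.165,0]], "turn": [[0,0,0],[0,0,0],[0,0,0],[0,0,0],[0,0,0]], "fingers": [1,1,1,1,1]}}

```text
t: 11.6
eef_pos: [0.4613, 0.0326, 0.1178]
ee_rot: [[-0.948, 0.319, -0.005], [0.319, 0.948, 0.001], [0.005, -0.001, -1.0]]
force: [1.0, 0.3, -1.4]
finger_gap: 0.0422
finger_force: 61.0
```

Emit:
{"name": "carry_out", "arguments": {"travel": [[-0.002,0.04,0],[-0.004,0.08,0],[-0.006,0.12,0],[-0.008,0.16,0],[-0.009,0.195,0]], "turn": [[0,0,0],[0,0,0],[0,0,0],[0,0,0],[0,0,0]], "fingers": [1,1,1,1,1]}}

```text
t: 12.1
eef_pos: [0.4518, 0.2275, 0.1177]
ee_rot: [[-0.948, 0.318, -0.005], [0.318, 0.948, -0.001], [0.004, -0.002, -1.0]]
force: [0.3, -0.0, -0.6]
finger_gap: 0.0424
finger_force: 61.0
```

Emit:
{"name": "carry_out", "arguments": {"travel": [[-0.001,0.03,0],[-0.002,0.048,0],[-0.002,0.054,0],[-0.002,0.054,0],[-0.002,0.054,0]], "turn": [[0,0,0],[0,0,0],[0,0,0],[0,0,0],[0,0,0]], "fingers": [1,1,1,1,1]}}

```text
t: 12.6
eef_pos: [0.4518, 0.2785, 0.1192]
ee_rot: [[-0.948, 0.319, -0.002], [0.319, 0.948, -0.001], [0.001, -0.002, -1.0]]
force: [0.6, -0.1, -1.5]
finger_gap: 0.0427
finger_force: 61.1
```

Emit:
{"name": "carry_out", "arguments": {"travel": [[0,0,0],[0,0,0]], "turn": [[0,0,0],[0,0,0]], "fingers": [1,1]}}

```text
t: 12.8
eef_pos: [0.4527, 0.2784, 0.1203]
ee_rot: [[-0.947, 0.321, 0.0], [0.321, 0.947, -0.0], [-0.0, -0.0, -1.0]]
force: [0.1, -0.3, -1.3]
finger_gap: 0.0423
finger_force: 61.1
```

Lower to TCP ≈ 0.0205.

Emit:
{"name": "carry_out", "arguments": {"travel": [[0,0,-0.03],[0,0,-0.06],[0,0,-0.083],[0,0,-0.093],[0,0,-0.094]], "turn": [[0,0,0],[0,0,0],[0,0,0],[0,0,0],[0,0,0]], "fingers": [1,1,1,1,1]}}

```text
t: 13.3
eef_pos: [0.4517, 0.2783, 0.0249]
ee_rot: [[-0.947, 0.32, -0.003], [0.32, 0.947, -0.001], [0.002, -0.002, -1.0]]
force: [0.5, 0.0, 0.1]
finger_gap: 0.0424
finger_force: 61.1
```

Emit:
{"name": "carry_out", "arguments": {"travel": [[0,0,-0.002],[0,0,-0.004],[0,0,-0.005],[0,0,-0.005],[0,0,-0.005]], "turn": [[0,0,0],[0,0,0],[0,0,0],[0,0,0],[0,0,0]], "fingers": [1,1,1,1,1]}}

```text
t: 13.8
eef_pos: [0.4528, 0.2794, 0.0218]
ee_rot: [[-0.948, 0.319, 0.001], [0.319, 0.948, 0.0], [-0.001, 0.001, -1.0]]
force: [-0.4, -0.0, -1.0]
finger_gap: 0.0426
finger_force: 61.1
```

Emit:
{"name": "carry_out", "arguments": {"travel": [[0,0,-0.001],[0,0,-0.001],[0,0,-0.002],[0,0,-0.002],[0,0,-0.002]], "turn": [[0,0,0],[0,0,0],[0,0,0],[0,0,0],[0,0,0]], "fingers": [1,1,1,1,1]}}

```text
t: 14.3
eef_pos: [0.4528, 0.2795, 0.0206]
ee_rot: [[-0.948, 0.319, 0.001], [0.319, 0.948, 0.0], [-0.001, 0.001, -1.0]]
force: [-1.9, -0.6, 4.9]
finger_gap: 0.0428
finger_force: 61.4
```

Contact at 5 N. Release, retreat and check, then go to blue.

Emit:
{"name": "carry_out", "arguments": {"travel": [[0,0,0],[0,0,0],[0,0,0],[0,0,0],[0,0,0]], "turn": [[0,0,0],[0,0,0],[0,0,0],[0,0,0],[0,0,0]], "fingers": [0.5,-0.4,-1,-1,-1]}}

```text
t: 14.8
eef_pos: [0.4524, 0.2792, 0.0191]
ee_rot: [[-0.948, 0.319, -0.0], [0.319, 0.948, -0.0], [0.0, -0.0, -1.0]]
force: [-0.1, -0.6, -0.2]
finger_gap: 0.0852
finger_force: 0.0
```

Emit:
{"name": "carry_out", "arguments": {"travel": [[0,0,0],[0,0,0.01],[0,0,0.04],[0,0,0.08],[0,0,0.11]], "turn": [[0,0,0],[0,0,0],[0,0,0],[0,0,0],[0,0,0]], "fingers": [-1,-1,-1,-1,-1]}}

```text
t: 15.3
eef_pos: [0.4531, 0.2796, 0.1324]
ee_rot: [[-0.948, 0.319, 0.003], [0.319, 0.948, 0.001], [-0.002, 0.002, -1.0]]
force: [0.1, 0.1, -0.0]
finger_gap: 0.0854
finger_force: 0.0
```

```bash
python3 w.py w4 .052 40,85;python3 w.py w4b .010 40,85
```

```text
[ 250  183   65   64 2605] [0.4525 0.2798] 0.0228
15.35 [0.4559 0.281  0.1385] 0.08536607183787721
[ 226  138  107  102 2363] [0.4524 0.2807] 0.0437
[ 173  364   64   45 1064] [0.6251 0.1433] 0.0366
15.4 [0.4558 0.2809 0.1364] 0.08539005143411664
```

Emit:
{"name": "carry_out", "arguments": {"travel": [[0,-0.03,0],[0,-0.075,0],[0,-0.12,0],[0,-0.165,0],[0,-0.21,0]], "turn": [[0,0,0],[0,0,0],[0,0,0],[0,0,0],[0,0,0]], "fingers": [-1,-1,-1,-1,-1]}}

```text
t: 15.9
eef_pos: [0.4519, 0.0677, 0.1291]
ee_rot: [[-0.948, 0.318, -0.0], [0.318, 0.948, -0.0], [0.0, -0.0, -1.0]]
force: [0.8, 0.0, -0.8]
finger_gap: 0.0852
finger_force: 0.0
```

Emit:
{"name": "carry_out", "arguments": {"travel": [[0,-0.045,0],[0,-0.09,0],[0,-0.135,0],[0,-0.18,0],[-0.003,-0.225,0]], "turn": [[0,0,0],[0,0,0],[0,0,0],[0,0,0],[0,0,0]], "fingers": [-1,-1,-1,-1,-1]}}

```text
t: 16.4
eef_pos: [0.449, -0.1575, 0.1292]
ee_rot: [[-0.948, 0.319, 0.0], [0.319, 0.948, 0.0], [-0.0, 0.0, -1.0]]
force: [0.8, -0.3, 0.8]
finger_gap: 0.0852
finger_force: 0.0
```

Emit:
{"name": "carry_out", "arguments": {"travel": [[-0.002,-0.045,0],[-0.003,-0.085,0],[-0.004,-0.115,0],[-0.004,-0.129,0],[-0.004,-0.131,0]], "turn": [[0,0,0],[0,0,0],[0,0,0],[0,0,0],[0,0,0]], "fingers": [-1,-1,-1,-1,-1]}}

```text
t: 16.9
eef_pos: [0.4452, -0.2876, 0.1288]
ee_rot: [[-0.947, 0.321, -0.001], [0.321, 0.947, 0.001], [0.001, 0.001, -1.0]]
force: [0.3, 0.1, 0.1]
finger_gap: 0.0853
finger_force: 0.0
```

Emit:
{"name": "carry_out", "arguments": {"travel": [[0,0,0],[0,0,0],[0,0,0]], "turn": [[0,0,0],[0,0,0],[0,0,0]], "fingers": [-1,-1,-1]}}

```text
t: 17.2
eef_pos: [0.4458, -0.2853, 0.1294]
ee_rot: [[-0.948, 0.317, 0.0], [0.317, 0.948, 0.0], [-0.0, 0.0, -1.0]]
force: [-0.1, -0.9, -0.2]
finger_gap: 0.0854
finger_force: 0.0
```

```bash
python3 w.py w5 .040 100,125
```

```text
[ 246  178   68   66 3357] [ 0.4446 -0.287 ] 0.0245
17.25 [ 0.4458 -0.2855  0.1295] 0.08558559224423846
```

Emit:
{"name": "carry_out", "arguments": {"travel": [[-0.001,-0.001,-0.03],[-0.001,-0.001,-0.06],[-0.001,-0.001,-0.085],[-0.001,-0.001,-0.103],[-0.001,-0.001,-0.111]], "turn": [[0,0,0],[0,0,0],[0,0,0],[0,0,0],[0,0,0]], "fingers": [-1,-1,-1,-1,-1]}}

```text
t: 17.75
eef_pos: [0.4435, -0.286, 0.0162]
ee_rot: [[-0.948, 0.318, -0.003], [0.318, 0.948, 0.003], [0.004, 0.002, -1.0]]
force: [0.7, 0.5, 0.4]
finger_gap: 0.0854
finger_force: 0.0
```

Emit:
{"name": "carry_out", "arguments": {"travel": [[0,0,-0.003],[0,0,-0.006],[0,0,-0.006],[0,0,-0.006],[0,0,-0.006]], "turn": [[0,0,0],[0,0,0],[0,0,0],[0,0,0],[0,0,0]], "fingers": [-1,-0.9,-0.8,0,1]}}

```text
t: 18.25
eef_pos: [0.445, -0.288, 0.0132]
ee_rot: [[-0.948, 0.319, 0.001], [0.319, 0.948, -0.001], [-0.002, -0.0, -1.0]]
force: [1.2, 4.5, 4.3]
finger_gap: 0.0494
finger_force: 3.1
```

Emit:
{"name": "carry_out", "arguments": {"travel": [[0,0,0],[0,0,0],[0,0,0],[0,0,0],[0,0,0]], "turn": [[0,0,0],[0,0,0],[0,0,0],[0,0,0],[0,0,0]], "fingers": [1,1,1,1,1]}}

```text
t: 18.75
eef_pos: [0.4454, -0.2884, 0.0136]
ee_rot: [[-0.948, 0.319, 0.002], [0.319, 0.948, -0.001], [-0.002, -0.001, -1.0]]
force: [0.4, -0.7, 5.7]
finger_gap: 0.0465
finger_force: 62.3
```

Emit:
{"name": "carry_out", "arguments": {"travel": [[0,0,0.01],[0,0,0.035],[0,0,0.07],[0,0,0.095],[0,0,0.105]], "turn": [[0,0,0],[0,0,0],[0,0,0],[0,0,0],[0,0,0]], "fingers": [1,1,1,1,1]}}

```text
t: 19.25
eef_pos: [0.4454, -0.2885, 0.1203]
ee_rot: [[-0.948, 0.319, 0.003], [0.319, 0.948, -0.003], [-0.004, -0.002, -1.0]]
force: [0.4, 0.2, -0.5]
finger_gap: 0.0462
finger_force: 61.8
```

Emit:
{"name": "carry_out", "arguments": {"travel": [[0.012,0.01,0],[0.035,0.03,0],[0.065,0.056,0],[0.095,0.081,0],[0.125,0.107,0]], "turn": [[0,0,0],[0,0,0],[0,0,0],[0,0,0],[0,0,0]], "fingers": [1,1,1,1,1]}}

```text
t: 19.75
eef_pos: [0.5697, -0.1783, 0.1144]
ee_rot: [[-0.948, 0.319, -0.004], [0.319, 0.948, 0.002], [0.005, 0.001, -1.0]]
force: [0.5, -0.5, -1.6]
finger_gap: 0.046
finger_force: 61.9
```

Emit:
{"name": "carry_out", "arguments": {"travel": [[0.03,0.026,0],[0.05,0.043,0],[0.06,0.051,0],[0.063,0.054,0],[0.063,0.054,0]], "turn": [[0,0,0],[0,0,0],[0,0,0],[0,0,0],[0,0,0]], "fingers": [1,1,1,1,1]}}

```text
t: 20.25
eef_pos: [0.6318, -0.1265, 0.1159]
ee_rot: [[-0.948, 0.319, -0.003], [0.319, 0.948, 0.0], [0.003, -0.0, -1.0]]
force: [-0.7, -0.8, -1.1]
finger_gap: 0.0464
finger_force: 61.9
```

Emit:
{"name": "carry_out", "arguments": {"travel": [[0,0,0],[0,0,0],[0,0,0]], "turn": [[0,0,0],[0,0,0],[0,0,0]], "fingers": [1,1,1]}}

```text
t: 20.55
eef_pos: [0.632, -0.1277, 0.1176]
ee_rot: [[-0.947, 0.321, 0.0], [0.321, 0.947, -0.0], [-0.0, -0.0, -1.0]]
force: [-0.1, 0.2, -1.5]
finger_gap: 0.046
finger_force: 61.9
```

Emit:
{"name": "carry_out", "arguments": {"travel": [[0,0,-0.03],[0,0,-0.06],[0,0,-0.083],[0,0,-0.093],[0,0,-0.094]], "turn": [[0,0,0],[0,0,0],[0,0,0],[0,0,0],[0,0,0]], "fingers": [1,1,1,1,1]}}

```text
t: 21.05
eef_pos: [0.6312, -0.1268, 0.0216]
ee_rot: [[-0.948, 0.32, -0.003], [0.32, 0.948, 0.001], [0.003, -0.0, -1.0]]
force: [0.1, 0.3, -1.5]
finger_gap: 0.046
finger_force: 61.9
```

Emit:
{"name": "carry_out", "arguments": {"travel": [[0,0,-0.002],[0,0,-0.004],[0,0,-0.005],[0,0,-0.005],[0,0,-0.005]], "turn": [[0,0,0],[0,0,0],[0,0,0],[0,0,0],[0,0,0]], "fingers": [1,1,1,1,1]}}

```text
t: 21.55
eef_pos: [0.6328, -0.1268, 0.0189]
ee_rot: [[-0.948, 0.319, 0.001], [0.319, 0.948, -0.0], [-0.001, 0.0, -1.0]]
force: [-0.5, 0.9, -0.7]
finger_gap: 0.0459
finger_force: 61.9
```

Emit:
{"name": "carry_out", "arguments": {"travel": [[0,0,0],[0,0,0],[0,0,0]], "turn": [[0,0,0],[0,0,0],[0,0,0]], "fingers": [1,1,1]}}

```text
t: 21.85
eef_pos: [0.6325, -0.1267, 0.0184]
ee_rot: [[-0.948, 0.319, 0.0], [0.319, 0.948, 0.0], [-0.0, 0.0, -1.0]]
force: [-0.9, 0.7, -1.4]
finger_gap: 0.0465
finger_force: 61.9
```

Emit:
{"name": "carry_out", "arguments": {"travel": [[0,0,-0.001],[0,0,-0.001],[0,0,-0.001],[0,0,-0.001]], "turn": [[0,0,0],[0,0,0],[0,0,0],[0,0,0]], "fingers": [1,1,1,1]}}

```text
t: 22.25
eef_pos: [0.6327, -0.1268, 0.0177]
ee_rot: [[-0.948, 0.319, 0.0], [0.319, 0.948, 0.0], [-0.0, 0.0, -1.0]]
force: [-0.5, 0.7, 1.5]
finger_gap: 0.0465
finger_force: 62.1
```

Emit:
{"name": "carry_out", "arguments": {"travel": [[0,0,0],[0,0,0],[0,0,0],[0,0,0],[0,0,0]], "turn": [[0,0,0],[0,0,0],[0,0,0],[0,0,0],[0,0,0]], "fingers": [0.5,-0.4,-1,-1,-1]}}

```text
t: 22.75
eef_pos: [0.6325, -0.1268, 0.0172]
ee_rot: [[-0.948, 0.319, 0.0], [0.319, 0.948, 0.0], [-0.0, 0.0, -1.0]]
force: [0.2, -0.1, 0.3]
finger_gap: 0.0856
finger_force: 0.0
```

Emit:
{"name": "carry_out", "arguments": {"travel": [[0,0,0],[0,0,0.01],[0,0,0.04],[0,0,0.08],[0,0,0.11]], "turn": [[0,0,0],[0,0,0],[0,0,0],[0,0,0],[0,0,0]], "fingers": [-1,-1,-1,-1,-1]}}

```text
t: 23.25
eef_pos: [0.6332, -0.1269, 0.1307]
ee_rot: [[-0.948, 0.319, 0.003], [0.319, 0.948, -0.001], [-0.003, 0.0, -1.0]]
force: [0.2, -0.4, 0.2]
finger_gap: 0.0854
finger_force: 0.0
```

```bash
python3 w.py w6 .044 100,125;python3 w.py w6b .010 100,125; python3 w.py w6c .044 0,6
```

```text
[ 431   87   46   49 1670] [6.027e-01 3.000e-04] 0.0156
[ 248  178   70   67 3622] [ 0.6323 -0.1266] 0.0246
[ 55 230  35  32 864] [ 0.6075 -0.2787] 0.0135
23.3 [ 0.636  -0.1278  0.1375] 0.08567168819441638
[ 230  137  107  103 2546] [ 0.6328 -0.1259] 0.0437
23.35 [ 0.6361 -0.1277  0.1355] 0.08538157938701581
[  41  200   77   68 2858] [ 0.6066 -0.276 ] 0.0268
23.4 [ 0.6346 -0.1273  0.1322] 0.08534014085419266
```

Emit:
{"name": "carry_out", "arguments": {"travel": [[-0.005,-0.03,0],[-0.012,-0.07,0],[-0.019,-0.11,0],[-0.024,-0.138,0],[-0.026,-0.149,0]], "turn": [[0,0,0],[0,0,0],[0,0,0],[0,0,0],[0,0,0]], "fingers": [-1,-1,-1,-1,-1]}}

```text
t: 23.9
eef_pos: [0.6048, -0.2782, 0.1255]
ee_rot: [[-0.947, 0.322, -0.003], [0.322, 0.947, 0.001], [0.003, -0.0, -1.0]]
force: [-0.1, 0.1, 0.6]
finger_gap: 0.0856
finger_force: 0.0
```

Emit:
{"name": "carry_out", "arguments": {"travel": [[0,0,0],[0,0,0],[0,0,0],[0,0,0]], "turn": [[0,0,0],[0,0,0],[0,0,0],[0,0,0]], "fingers": [-1,-1,-1,-1]}}

```text
t: 24.3
eef_pos: [0.607, -0.2741, 0.1274]
ee_rot: [[-0.948, 0.317, 0.0], [0.317, 0.948, 0.0], [0.0, 0.0, -1.0]]
force: [0.9, -0.2, -0.5]
finger_gap: 0.0857
finger_force: 0.0
```

```bash
python3 w.py w7 .044 0,6
```

```text
[ 241  179   76   73 3084] [ 0.6069 -0.2768] 0.0265
24.35 [ 0.607  -0.2744  0.1275] 0.08572606091400561
```

View pics/w7.png

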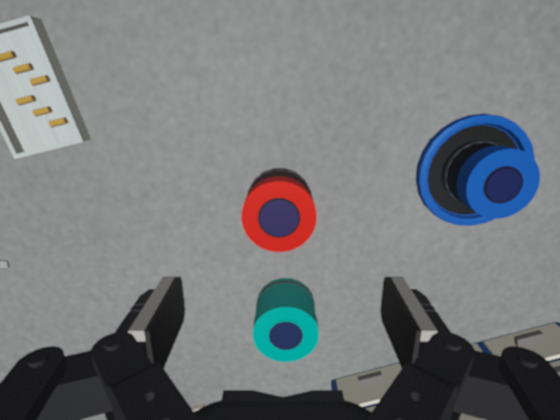

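Wrist view: the red lens at (279,215) is central. The turquoise decoy (286,330) is clear of the closing line, and blue is in its rest (478,170).

Emit:
{"name": "carry_out", "arguments": {"travel": [[0,-0.001,-0.03],[0,-0.001,-0.06],[0,-0.001,-0.085],[0,-0.001,-0.1],[0,-0.001,-0.106]], "turn": [[0,0,0],[0,0,0],[0,0,0],[0,0,0],[0,0,0]], "fingers": [-1,-1,-1,-1,-1]}}

```text
t: 24.85
eef_pos: [0.6057, -0.2756, 0.0192]
ee_rot: [[-0.948, 0.318, -0.003], [0.318, 0.948, 0.002], [0.003, 0.001, -1.0]]
force: [-0.6, -0.5, -0.8]
finger_gap: 0.0853
finger_force: 0.0
```

Emit:
{"name": "carry_out", "arguments": {"travel": [[0,0,-0.003],[0,0,-0.006],[0,0,-0.006],[0,0,-0.006],[0,0,-0.006]], "turn": [[0,0,0],[0,0,0],[0,0,0],[0,0,0],[0,0,0]], "fingers": [-1,-0.9,-0.8,0,1]}}

```text
t: 25.35
eef_pos: [0.6072, -0.2771, 0.0168]
ee_rot: [[-0.948, 0.319, 0.002], [0.319, 0.948, -0.001], [-0.002, -0.0, -1.0]]
force: [-2.4, 0.6, 2.9]
finger_gap: 0.0504
finger_force: 63.7
```

Emit:
{"name": "carry_out", "arguments": {"travel": [[0,0,0],[0,0,0],[0,0,0],[0,0,0],[0,0,0]], "turn": [[0,0,0],[0,0,0],[0,0,0],[0,0,0],[0,0,0]], "fingers": [1,1,1,1,1]}}

```text
t: 25.85
eef_pos: [0.6074, -0.2772, 0.0168]
ee_rot: [[-0.948, 0.319, 0.002], [0.319, 0.948, -0.001], [-0.003, -0.0, -1.0]]
force: [-0.1, -0.4, 5.6]
finger_gap: 0.0501
finger_force: 63.1
```

Emit:
{"name": "carry_out", "arguments": {"travel": [[0,0,0.01],[0,0,0.035],[0,0,0.07],[0,0,0.095],[0,0,0.105]], "turn": [[0,0,0],[0,0,0],[0,0,0],[0,0,0],[0,0,0]], "fingers": [1,1,1,1,1]}}

```text
t: 26.35
eef_pos: [0.6075, -0.2773, 0.1237]
ee_rot: [[-0.948, 0.319, 0.004], [0.319, 0.948, -0.002], [-0.004, -0.001, -1.0]]
force: [0.3, 0.0, -0.6]
finger_gap: 0.0502
finger_force: 62.7
```

Emit:
{"name": "carry_out", "arguments": {"travel": [[0,0.015,0],[0.001,0.045,0],[0.001,0.085,0],[0.002,0.125,0],[0.003,0.165,0]], "turn": [[0,0,0],[0,0,0],[0,0,0],[0,0,0],[0,0,0]], "fingers": [1,1,1,1,1]}}

```text
t: 26.85
eef_pos: [0.6075, -0.1088, 0.117]
ee_rot: [[-0.948, 0.319, -0.005], [0.319, 0.948, 0.002], [0.006, 0.0, -1.0]]
force: [-0.1, 0.8, -1.2]
finger_gap: 0.0505
finger_force: 62.7
```

Emit:
{"name": "carry_out", "arguments": {"travel": [[0.001,0.04,0],[0.001,0.08,0],[0.002,0.12,0],[0.003,0.16,0],[0.003,0.2,0]], "turn": [[0,0,0],[0,0,0],[0,0,0],[0,0,0],[0,0,0]], "fingers": [1,1,1,1,1]}}

```text
t: 27.35
eef_pos: [0.6101, 0.0909, 0.1171]
ee_rot: [[-0.948, 0.319, -0.006], [0.319, 0.948, 0.0], [0.005, -0.001, -1.0]]
force: [-0.2, -0.0, -1.4]
finger_gap: 0.0504
finger_force: 62.7
```

Emit:
{"name": "carry_out", "arguments": {"travel": [[0.001,0.04,0],[0.001,0.08,0],[0.002,0.12,0],[0.003,0.16,0],[0.003,0.185,0]], "turn": [[0,0,0],[0,0,0],[0,0,0],[0,0,0],[0,0,0]], "fingers": [1,1,1,1,1]}}

```text
t: 27.85
eef_pos: [0.6126, 0.2768, 0.1168]
ee_rot: [[-0.949, 0.316, -0.006], [0.316, 0.949, -0.0], [0.006, -0.002, -1.0]]
force: [-0.3, 0.4, -0.6]
finger_gap: 0.0501
finger_force: 62.8
```

Emit:
{"name": "carry_out", "arguments": {"travel": [[0,0.012,0],[0.001,0.019,0],[0.001,0.02,0],[0.001,0.02,0],[0.001,0.02,0]], "turn": [[0,0,0],[0,0,0],[0,0,0],[0,0,0],[0,0,0]], "fingers": [1,1,1,1,1]}}

```text
t: 28.35
eef_pos: [0.6168, 0.2918, 0.1203]
ee_rot: [[-0.947, 0.321, -0.0], [0.321, 0.947, -0.0], [-0.0, -0.0, -1.0]]
force: [0.3, 0.1, -1.3]
finger_gap: 0.0505
finger_force: 62.8
```

Emit:
{"name": "carry_out", "arguments": {"travel": [[0,0,-0.03],[0,0,-0.06],[0,0,-0.083],[0,0,-0.093],[0,0,-0.094]], "turn": [[0,0,0],[0,0,0],[0,0,0],[0,0,0],[0,0,0]], "fingers": [1,1,1,1,1]}}

```text
t: 28.85
eef_pos: [0.6156, 0.292, 0.0245]
ee_rot: [[-0.947, 0.32, -0.003], [0.32, 0.947, -0.001], [0.003, -0.002, -1.0]]
force: [-0.4, 0.2, -1.3]
finger_gap: 0.0508
finger_force: 62.7
```

Emit:
{"name": "carry_out", "arguments": {"travel": [[0,0,-0.002],[0,0,-0.004],[0,0,-0.005],[0,0,-0.005],[0,0,-0.005]], "turn": [[0,0,0],[0,0,0],[0,0,0],[0,0,0],[0,0,0]], "fingers": [1,1,1,1,1]}}

```text
t: 29.35
eef_pos: [0.6167, 0.2934, 0.0219]
ee_rot: [[-0.948, 0.319, 0.001], [0.319, 0.948, 0.0], [-0.001, 0.001, -1.0]]
force: [-0.7, 1.0, -1.4]
finger_gap: 0.0507
finger_force: 62.7
```

Emit:
{"name": "carry_out", "arguments": {"travel": [[0,0,0],[0,0,0],[0,0,0]], "turn": [[0,0,0],[0,0,0],[0,0,0]], "fingers": [1,1,1]}}

```text
t: 29.65
eef_pos: [0.6165, 0.2933, 0.0213]
ee_rot: [[-0.948, 0.319, 0.0], [0.319, 0.948, 0.0], [0.0, 0.0, -1.0]]
force: [0.2, -0.1, -0.4]
finger_gap: 0.0503
finger_force: 62.7
```

Emit:
{"name": "carry_out", "arguments": {"travel": [[0,0,-0.001],[0,0,-0.001],[0,0,-0.001],[0,0,-0.001]], "turn": [[0,0,0],[0,0,0],[0,0,0],[0,0,0]], "fingers": [1,1,1,1]}}

```text
t: 30.05
eef_pos: [0.6167, 0.2934, 0.0209]
ee_rot: [[-0.948, 0.319, 0.001], [0.319, 0.948, 0.0], [-0.0, 0.0, -1.0]]
force: [-1.1, 0.2, 3.0]
finger_gap: 0.0506
finger_force: 63.0
```

Emit:
{"name": "carry_out", "arguments": {"travel": [[0,0,0],[0,0,0],[0,0,0],[0,0,0],[0,0,0]], "turn": [[0,0,0],[0,0,0],[0,0,0],[0,0,0],[0,0,0]], "fingers": [0.5,-0.4,-1,-1,-1]}}

```text
t: 30.55
eef_pos: [0.6165, 0.2932, 0.0201]
ee_rot: [[-0.948, 0.319, -0.0], [0.319, 0.948, 0.0], [0.0, -0.0, -1.0]]
force: [0.9, -0.1, 0.1]
finger_gap: 0.0856
finger_force: 0.0
```

Emit:
{"name": "carry_out", "arguments": {"travel": [[0,0,0],[0,0,0.01],[0,0,0.04],[0,0,0.08],[0,0,0.12]], "turn": [[0,0,0],[0,0,0],[0,0,0],[0,0,0],[0,0,0]], "fingers": [-1,-1,-1,-1,-1]}}

```text
t: 31.05
eef_pos: [0.6162, 0.2931, 0.1418]
ee_rot: [[-0.948, 0.319, -0.001], [0.319, 0.948, -0.0], [0.001, -0.0, -1.0]]
force: [0.3, 0.1, 1.0]
finger_gap: 0.085
finger_force: 0.0
```

Emit:
{"name": "carry_out", "arguments": {"travel": [[-0.03,-0.02,0.03],[-0.07,-0.04,0.06],[-0.11,-0.06,0.08],[-0.15,-0.08,0.08],[-0.17,-0.09,0.08]], "turn": [[0,0,0],[0,0,0],[0,0,0],[0,0,0],[0,0,0]], "fingers": [-1,-1,-1,-1,-1]}}

```text
t: 31.55
eef_pos: [0.4442, 0.2023, 0.223]
ee_rot: [[-0.948, 0.319, 0.004], [0.319, 0.948, 0.001], [-0.003, 0.002, -1.0]]
force: [-0.3, 0.1, -0.8]
finger_gap: 0.0856
finger_force: 0.0
```

Emit:
{"name": "carry_out", "arguments": {"travel": [[-0.03,-0.02,0.02],[-0.06,-0.04,0.04],[-0.08,-0.05,0.05],[-0.08,-0.05,0.05],[-0.08,-0.05,0.05]], "turn": [[0,0,0],[0,0,0],[0,0,0],[0,0,0],[0,0,0]], "fingers": [-1,-1,-1,-1,-1]}}

```text
t: 32.05
eef_pos: [0.3668, 0.1534, 0.2712]
ee_rot: [[-0.948, 0.319, 0.003], [0.319, 0.948, 0.001], [-0.002, 0.002, -1.0]]
force: [-0.5, -0.7, -1.3]
finger_gap: 0.0853
finger_force: 0.0
```

Run:
```python
from h import *
snap('scene','s9')
c=snap('side','d9')
for z,(u,v) in {'yl':0}.items() if 0 else []: pass
cv2.imwrite('pics/d9c.png',cv2.resize(cv2.imread('pics/d9.png')[110:340,160:380],None,fx=2.5,fy=2.5,interpolation=2))
cv2.imwrite('pics/s9c.png',cv2.resize(cv2.imread('pics/s9.png')[130:280,140:450],None,fx=2.5,fy=2.5,interpolation=2))
```

```text
(no output)
```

View pics/d9c.png

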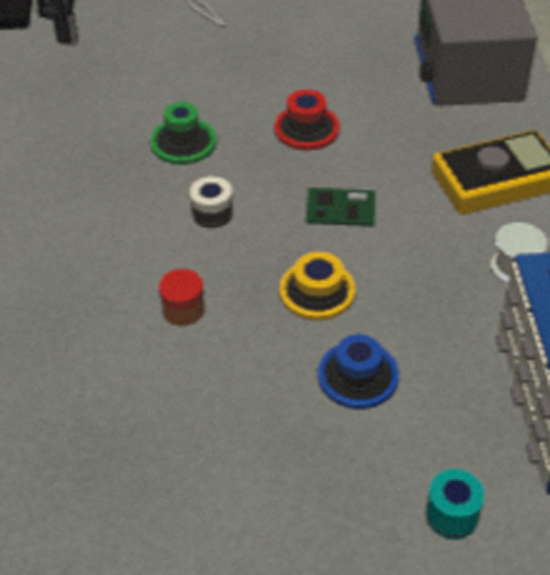

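View pics/s9c.png

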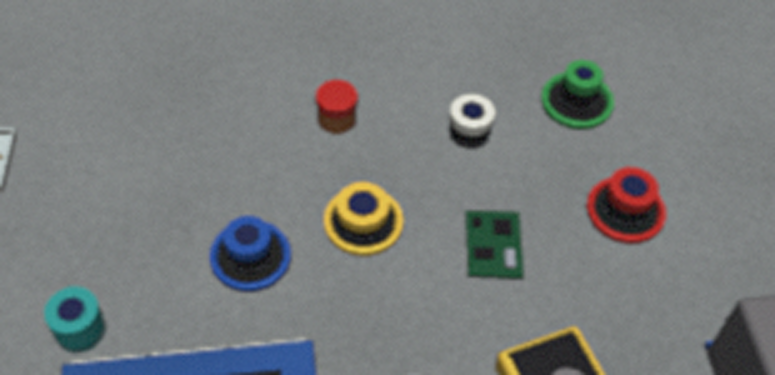

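Both views show all four lenses upright in the rests of their own colours: side crop green (180,130), red (307,115), yellow (318,280), blue (358,365). The adapter and the jar are where they started, so I'm handing in.

```bash
python3 -c "
from cell import r
print(r.job_done())"
```

```text
the job is handed in; nothing more can be done
None
```

All four lenses are upright in the rests of their own colours and let go, the adapter and flux jar were not touched, and the job was handed in at about 32 s of the 120 s limit (no verdict was returned).

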